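# Hang the second bee house and start the hang test

### The arm

A 7-joint arm with a two-finger parallel gripper is mounted at the origin on the work surface. World frame = base frame: x ahead of the robot, y to its left, z up, the work surface at z = 0. Lengths are in m, angles in rad, forces in N, time in s.
With the tool pointing down it reaches from about 0.425 to 0.925 m from the base axis. Payload 6.8 kg.
Tool frame: the origin (TCP) lies midway between the tips of the shut fingers; the grasp point (between the pads) lies 19 mm behind it; x points along the fingers, y is the direction in which the jaws open and shut, and the axes are right-handed (so a half turn about x gives the same grasp; the last joint's range is limited). The gripper opens to 85 mm and grips with 20 to 120 N. Pads are 22 mm wide; open, the fingers measure 114 mm over their backs; the gripper's body (76 mm by 85 mm) begins 54 mm behind the grasp point. The pads swing forward as they close: fully open they stand 13 mm farther back than shut.
Start: joints at [-1.303, 0.477, 0.022, 1.555, -0.011, 1.109, -0.083], TCP at [0.248, 0.628, 0.231] pointing down, gripper open.
Joint ranges: [-2.96, 2.96], [-0.34, 2.1], [-1.41, 1.46], [0.24, 2.44], [-1.37, 4.51], [0.17, 1.92], [-2.96, 2.96]. Speed limits (rad/s): [2.39, 2.39, 3.14, 3.14, 3.14, 3.14, 3.14].

### API

Orientations are given as a rotation vector (axis times angle).
In Python, from bench import r, viewer, nets gives the robot as it stands.
- The arm moves only by the shell command python3 -m pendant 'ROWS' [FORCE]. ROWS is JSON, one flat list of numbers, 5 for each row, row after row: the finger opening in mm, from 0 to 85.4, then the shift along the tool's x, y, z in mm, then the turn about the tool's x in rad. A call has 1 to 20 rows; each row shifts and turns the commanded pose from where the row before left it, along the tool's axes as they then stand; what a row does not reach is not made up. A row lasts 1/8 s, in which the tool goes at most 62.5 mm and 10.7 degrees, less where a joint would pass 70% of its speed; a pose out of reach is approached as far as the arm can. A call with a gripper value outside its range is refused whole. The fingers move at their own pace and stop on an object; FORCE is the grip in N (left out, the last holds). Time passes only in rows, so rows that do not move let the fingers close. It gives the time, the measured TCP pose, the force and the opening at its end, in the units of the state.
- r.get_obs(): the state, without advancing time (a new reading comes with each control period).
- viewer.grab_frame(name): name is "scene" or "top" or "wrist"; returns (picture, depth): 480x640x3 uint8, red, green, blue; 480x640 float32, m along the optical axis (not along the pixel's ray), 0 where there is no reading.
- viewer.calibration(name): a dict with "mtx" (3x3 intrinsics, pixels), "world_to_cam" (4x4, takes a point from world to camera coordinates). Camera axes: x right, y up, looking along -z (the intrinsics and any distortion apply to the point x, -y, -z); pixel columns grow to the right and rows downward; lengths in m; the calibration is good to about 2 mm. A picture is of the moment at which its call begins: read the wrist's pose just before it. calibration takes no time and is no camera call; for the wrist camera it gives the pose at the moment of the call.
- r.hand_in(): hands the job in, once; it reports no verdict.
Trained networks look in the newest picture that a camera, given by its name, has taken for a name from the list of things; names that differ only in an ending like _2 or _b are one class to them, and where a whole thing is asked for, a point or a joint stands for the part that bears it (a point fixed in the world has none). Each returns a list of dicts, best first, with "score" (0 to 1); they miss things now and then, are a little off and sometimes report something else, mostly with a low value. They report only what shows in the picture. A call takes as long as a camera call.
- nets.look_for(name, camera): "location" ([x, y, z] in m, in world coordinates, good to about 4 mm: the middle of the surface that is visible of it).
- nets.silhouettes(name, camera): "mask" (480x640 bool, what is visible of it).
The state is a dict: "clock": time; "joints": joint angles; "qvel": joint speeds; "tau": joint torques, N m; "tcp_pos": TCP position; "orientation": TCP orientation; "contact_force": force on the tool from outside, world axes, zero at the start; "moment": the same for the moment, N m; "grip_width": finger opening in m.
Only numpy, scipy, OpenCV 4.12 (cv2) and the standard library are available. Lean on these libraries where they do the work, as an engineer would, in place of code of your own. Each camera call takes 0.05 s, during which the arm holds its last target. There are 200 camera calls.

### The job

Hang the lower bee house by its steel hook from the wire loop under the upper bee house, so that the two hang as a chain from the stand, and let go of it. Once it hangs still, press the start button of the timer box fully down and release it to start the hang test. The upper house must stay on its peg, and leave the tube bundle and the glue bottle where they stand.

Things in the scene. Friction and masses are not known exactly. Their poses are not given: they have to be found in the camera images.
- lower_house: Loose bee house on the table, 0.15 to 0.24 kg: wooden box 190 (x) x 48 (y) x 60 (z) mm, green top, tube ends on its long sides. Origin at the box's centre, 30 mm above its underside; z up. Solid pale end blocks (32 mm long, full width and height, centres at x = -79 and +79 mm) can be gripped across y. Steel hook on the middle of its top; it hangs level. Starts within 0.4 rad of yaw 0.
- lower_hook (a point): Where the bar sits in the lower house's hook: 93 mm above that body's origin, mid x and y, same axes. The hook is 4 mm strip, 24 mm wide in y: shank at x = -13 mm from the top board up, a roof-shaped bend peaking at x = 0 (top 8 mm above this point), tip at x = +13 mm pointing down, ending 22 mm below this point. 22 mm clear between shank and tip; mouth opens down.
- upper_house: Loose bee house (0.22 to 0.33 kg) hanging on the stand's peg from the start: wooden box 40 (x) x 110 (y) x 70 (z) mm, green roof board 48 x 122 x 8 mm on top. Origin at the centre of its underside; x along the peg towards the stand's post, z up. It can swing sideways (about x) but hardly fore and aft.
- loop_bar (a point): Centre of the lower bar of the steel wire loop under the upper house; axes as upper_house. The bar is 6 mm round, runs along y, about 167 mm above the table. Two upright wires at y = -35 and +35 mm (64 mm clear between) join it to the house's underside, 72 mm above it (69 mm clear). Open front faces -x: the hook's tip goes through towards +x, then down over the bar.
- upper_eyes (a point): Point in the two screw eyes on the upper house's roof where the peg's axis passes; axes as upper_house.
- peg (a point): Point on the axis of the fixed stand's peg (10 mm round, 335 mm above the table) where the upper house hangs. x runs along the peg to the blue post (25 mm square, 125 mm behind, 359 mm high). The upturned front end reaches 30 mm in front (-x) and 17 mm above the axis. Base plate 8 mm thick, 200 mm wide, x = -60 to +140 mm. Stand's yaw within 0.3 rad of 0.
- start_button_top (a point): Centre of the top of the round red push button (38 mm across) on the fixed yellow timer box (100 x 120 x 45 mm, standing on the table); press straight down (-z). The button is 18 mm from the box's middle.
- start_button (a joint): Travel of the start button: 0 out, 0.006 m fully down; spring, 5 N when fully down; comes back by itself.
- tube_bundle: Bystander: upright bundle of cardboard tubes with a red band, 60 mm across, 100 mm high; origin at the centre of its underside.
- glue_bottle: Bystander: white glue bottle with a blue cap, 60 mm across, 150 mm high; origin at the centre of its underside.

How it is judged:
By the outcome, as a careful person would: the job done as asked, in the order asked, and still so for the second after the job is handed in, with the robot touching nothing.
It also fails if it takes over 64 s, if anything falls off the work surface, if the arm or the gripper's body presses on something with over 40 N, if the wrist force passes 120 N, or if a joint passes its speed limit or range.

## Working session

There is one attempt and no reset: what is moved stays moved. The work goes in short steps, Python scripts to look and compute and a shell command to move; the robot and the scene stay as the last step left them, time stands still between calls to the robot, and variables do not carry over. Pictures are saved under pics/ and viewed, about 8 in all and at most 12, crops included, and the job is handed in when it is done.

```bash
ls; mkdir -p pics
cat > h.py <<'E'
import numpy as np, cv2
from scipy.spatial.transform import Rotation as R
from bench import r, viewer, nets
def pts(cam, depth, mask=None):
    c=viewer.calibration(cam); K=np.array(c['mtx']); T=np.linalg.inv(np.array(c['world_to_cam']))
    m=depth>0
    if mask is not None: m&=mask
    v,u=np.nonzero(m); d=depth[v,u]
    p=np.stack([(u-K[0,2])/K[0,0]*d,-(v-K[1,2])/K[1,1]*d,-d],1)
    return p@T[:3,:3].T+T[:3,3],u,v
def proj(cam,p):
    c=viewer.calibration(cam); K=np.array(c['mtx']); W=np.array(c['world_to_cam'])
    q=np.asarray(p)@W[:3,:3].T+W[:3,3]; q=q*[1,-1,-1]; q=q@K.T
    return q[...,:2]/q[...,2:]
def save(n,im): cv2.imwrite(n,cv2.cvtColor(im,cv2.COLOR_RGB2BGR))
E
python3 - <<'E'
from h import *
np.set_printoptions(precision=4,suppress=True)
o=r.get_obs(); print(o['clock'],o['tcp_pos'],o['orientation'],R.from_rotvec(o['orientation']).as_matrix())
ims=[]
for c in ['scene','top']:
    im,d=viewer.grab_frame(c); ims.append(im); np.savez(f'{c}.npz',im=im,d=d)
    for n in ['lower_house','lower_hook','upper_house','loop_bar','upper_eyes','peg','start_button_top','tube_bundle','glue_bottle']:
        print(c,n,[(np.round(x['location'],4),round(x['score'],2)) for x in nets.look_for(n,c)[:2]])
    print(viewer.calibration(c)['world_to_cam'])
save('pics/scene.png',ims[0]);save('pics/top.png',ims[1])
E
```

```text
pics
0.0 [0.2475 0.6273 0.2303] [ 0.2934  1.5508 -0.2963] [[-0.0005  0.367   0.9302]
 [-0.0018  0.9302 -0.367 ]
 [-1.     -0.0018  0.0001]]
scene lower_house [(array([ 0.5312, -0.3065,  0.0593]), 0.72)]
scene lower_hook [(array([ 0.5326, -0.3049,  0.0596]), 0.76)]
scene upper_house [(array([ 0.6037, -0.051 ,  0.289 ]), 0.83)]
scene loop_bar [(array([ 0.6028, -0.047 ,  0.2835]), 0.77)]
scene upper_eyes [(array([ 0.6055, -0.0534,  0.2854]), 0.76)]
scene peg [(array([ 0.6778, -0.0434,  0.0083]), 0.7)]
scene start_button_top [(array([0.5271, 0.2524, 0.0674]), 0.55)]
scene tube_bundle [(array([0.5015, 0.4829, 0.0571]), 0.62)]
scene glue_bottle [(array([ 0.5561, -0.4469,  0.0781]), 0.76)]
[[ 0.605   0.7962  0.0021 -0.3259]
 [-0.4301  0.3245  0.8425  0.0732]
 [ 0.6701 -0.5106  0.5387 -1.7147]
 [ 0.      0.      0.      1.    ]]
top lower_house [(array([ 0.5113, -0.2874,  0.0548]), 0.64)]
top lower_hook [(array([ 0.5133, -0.2897,  0.0609]), 0.98)]
top upper_house [(array([ 0.5838, -0.0348,  0.3198]), 0.95)]
top loop_bar [(array([ 0.585 , -0.0321,  0.3195]), 0.72)]
top upper_eyes [(array([ 0.5879, -0.033 ,  0.3184]), 0.77), (array([ 0.5102, -0.2872,  0.0584]), 0.71)]
top peg [(array([ 0.655 , -0.0255,  0.0115]), 0.6)]
top start_button_top [(array([ 0.515 , -0.2923,  0.0597]), 0.7), (array([0.5205, 0.2586, 0.071 ]), 0.45)]
top tube_bundle [(array([0.4898, 0.4879, 0.1032]), 0.79)]
top glue_bottle [(array([ 0.5331, -0.433 ,  0.0985]), 0.71)]
[[ 0.0001 -0.9999  0.0153 -0.0044]
 [ 0.9975  0.0012  0.0708 -0.5639]
 [-0.0708  0.0152  0.9974 -1.3431]
 [ 0.      0.      0.      1.    ]]
```

View pictures.

View pics/scene.png

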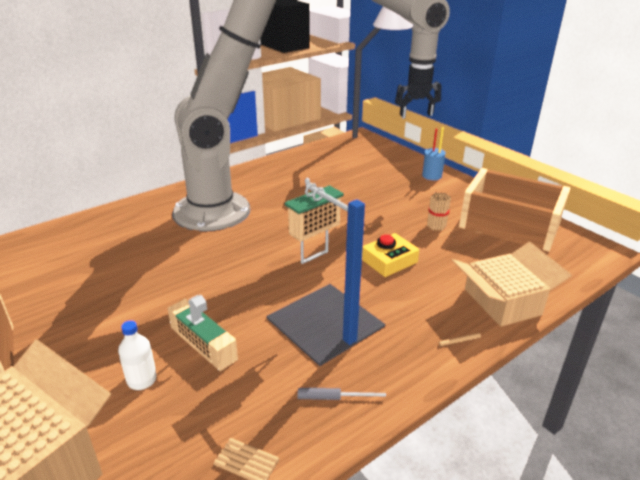

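View pics/top.png

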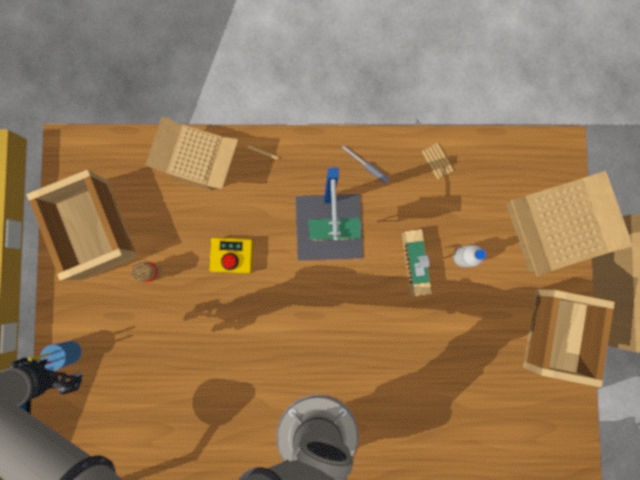

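```bash
cat > fit.py <<'E'
from h import *
np.set_printoptions(precision=4,suppress=True)
def rect(p):
    (c,s,a)=cv2.minAreaRect((p[:,:2]*1000).astype(np.float32)); return np.round(c,1),np.round(s,1),round(a,1)
for cam in ['scene','top']:
    f=np.load(cam+'.npz'); P,u,v=pts(cam,f['d']); im=f['im'][v,u].astype(int)
    g=(im[:,1]>im[:,0]+25)&(im[:,1]>im[:,2]+8)
    def box(x0,x1,y0,y1,z0,z1): return (P[:,0]>x0)&(P[:,0]<x1)&(P[:,1]>y0)&(P[:,1]<y1)&(P[:,2]>z0)&(P[:,2]<z1)
    L=box(.38,.66,-.4,-.2,.045,.072)
    print(cam,'table z',np.median(P[box(.4,.7,.05,.15,-.03,.03)][:,2]))
    if L.sum()>20: print(' lower top',L.sum(),rect(P[L]),np.median(P[L][:,2]))
    H=box(.4,.6,-.36,-.2,.10,.15)
    if H.sum()>5: print(' hook',H.sum(),P[H].mean(0),P[H].max(0),P[H].min(0),rect(P[H]))
    U=box(.5,.7,-.15,.08,.30,.327)&g
    if U.sum()>20: print(' roof',U.sum(),rect(P[U]),np.median(P[U][:,2]))
    Pg=box(.5,.8,-.15,.08,.33,.349)
    if Pg.sum()>5: print(' peg',Pg.sum(),rect(P[Pg]),P[Pg].max(0),P[Pg].min(0))
    Po=box(.6,.85,-.12,.08,.35,.37)
    if Po.sum()>5: print(' post',Po.sum(),P[Po].mean(0),rect(P[Po]))
    Lb=box(.53,.66,-.15,.08,.155,.18)
    if Lb.sum()>2: print(' bar',Lb.sum(),P[Lb].mean(0),rect(P[Lb]))
    B=box(.5,.85,-.2,.12,.004,.014)&(im.max(1)<90)
    if B.sum()>20: print(' base',B.sum(),rect(P[B]))
    red=(im[:,0]>im[:,1]+90)&(im[:,0]>im[:,2]+90)&box(.4,.65,.15,.36,.04,.1)
    if red.sum()>5: print(' button',red.sum(),P[red].mean(0),P[red].max(0),rect(P[red]),np.percentile(P[red][:,2],[10,50,90]))
E
python3 fit.py
```

```text
scene table z -0.0009311479240412535
 lower top 1480 (array([ 515.8, -298.9]), array([193.4,  52. ]), 7.7) 0.058759034095228646
 hook 231 [ 0.5214 -0.2998  0.1179] [ 0.5351 -0.2841  0.1314] [ 0.4984 -0.3129  0.1   ] (array([ 515.8, -298.7]), array([36.2, 26.6]), 6.6)
 roof 541 (array([588.3, -41.2]), array([ 51.3, 123.5]), 1.1) 0.315732507510321
 peg 455 (array([641.4, -39.9]), array([168.1,  31.3]), 1.5) [ 0.7255 -0.0222  0.349 ] [ 0.5574 -0.0573  0.33  ]
 post 134 [ 0.7145 -0.0387  0.3561] (array([712.3, -36.6]), array([26.1, 26.7]), 89.6)
 bar 95 [ 0.5878 -0.0417  0.1692] (array([587.6, -41.6]), array([ 8.3, 76.4]), 0.7)
 base 278 (array([ 658.6, -123.5]), array([213.7,  94.2]), 32.1)
 button 115 [0.5231 0.2506 0.0644] [0.5394 0.2748 0.0685] (array([520.2, 253.7]), array([35.1, 41.1]), 46.0) [0.0601 0.0651 0.0676]
top table z 0.0010945558264692234
 lower top 1042 (array([ 514.4, -295.6]), array([190.2,  49.5]), 7.7) 0.06063033221422609
 hook 99 [ 0.5144 -0.2949  0.1267] [ 0.5298 -0.2825  0.136 ] [ 0.4988 -0.3086  0.105 ] (array([ 514.2, -295.4]), array([30.6, 23.7]), 6.0)
 roof 853 (array([585.2, -37.1]), array([ 48.3, 121.4]), 1.6) 0.3176696819679041
 peg 296 (array([634.7, -35.9]), array([150.1,  28.7]), 1.1) [ 0.7095 -0.0202  0.3486] [ 0.5596 -0.0509  0.3301]
 post 119 [ 0.7085 -0.0324  0.359 ] (array([709. , -32.6]), array([24.3, 25. ]), 3.5)
 base 101 (array([650.5, -77.7]), array([147.1, 109.5]), 4.3)
 button 144 [0.5177 0.2557 0.0664] [0.5354 0.2753 0.0746] (array([517.5, 256.8]), array([35.4, 36.9]), 1.4) [0.0621 0.067  0.0701]
```

```bash
python3 -m pendant '[85,0,0,0,-0.125, 85,0,0,0,-0.125, 85,0,0,0,-0.125, 85,0,-40,26,0, 85,0,-40,26,0, 85,0,-40,26,0, 85,0,-40,26,0, 85,0,-40,26,0, 85,0,-40,26,0, 85,0,-40,26,0, 85,0,-40,26,0, 85,0,-45,0,0, 85,0,-45,0,0, 85,0,-45,0,0, 85,0,-45,0,0, 85,0,-45,0,0, 85,0,-45,0,0]' 100
```

```text
clock: 3.12
tcp_pos: [0.4552, 0.0363, 0.2316]
orientation: [0.001, 1.57, -0.0]
contact_force: [-0.2, -0.7, 0.0]
grip_width: 0.0851
```

```bash
python3 -m pendant '[85,0,-43,0,0, 85,0,-43,0,0, 85,0,-43,0,0, 85,0,-43,0,0, 85,0,-43,0,0, 85,0,-43,0,0, 85,0,-43,-9,0, 85,0,-43,-9,0, 85,0,0,0,-0.134, 85,20,0,0,0, 85,20,0,0,0, 85,0,0,0,0]'
python3 - <<'E'
from h import *
o=r.get_obs(); print(o['tcp_pos'],o['joints'])
im,d=viewer.grab_frame('wrist'); P,u,v=pts('wrist',d)
m=(P[:,2]>.05)&(P[:,2]<.07)&(abs(P[:,0]-.48)<.17)&(abs(P[:,1]+.3)<.08)
print(m.sum(),cv2.minAreaRect((P[m][:,:2]*1000).astype(np.float32)),np.median(P[m][:,2]))
save('pics/w1.png',im)
E
```

```text
clock: 4.62
tcp_pos: [0.4361, -0.3057, 0.1903]
orientation: [-0.104, 1.571, 0.106]
contact_force: [0.1, -0.6, 0.4]
grip_width: 0.0849
[ 0.43611514 -0.30567287  0.19025127] [ 0.12327948  0.30804175  0.45212363  1.96046633 -0.16788506  0.91204894
  2.36442473]
9002 ((514.2330322265625, -297.3426818847656), (190.4132537841797, 48.09953689575195), 7.547309398651123) 0.06078892143135417
```

View pics/w1.png

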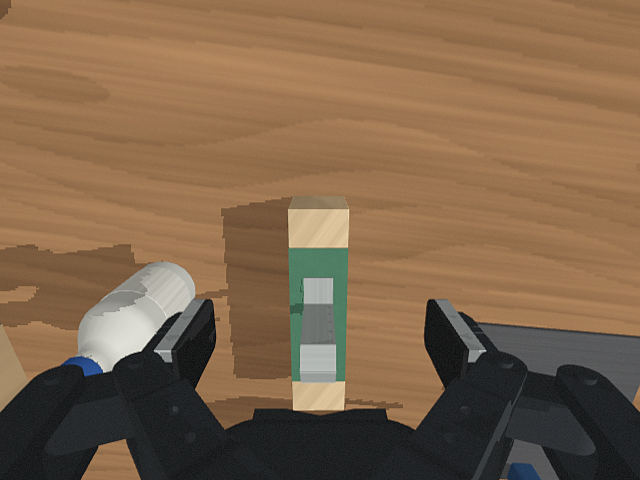

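Run:
```python
from h import *
for p in [(.4361,-.3057,.1903),(.436,-.308,.06),(.592,-.287,.06),(.514,-.297,.131)]: print(p,proj('wrist',p))
print(np.linalg.inv(viewer.calibration('wrist')['world_to_cam']))
f=np.load('top.npz')
```

```text
(0.4361, -0.3057, 0.1903) [321.06759342 305.12677478]
(0.436, -0.308, 0.06) [317.43277763 227.75354147]
(0.592, -0.287, 0.06) [317.95179271 394.19010942]
(0.514, -0.297, 0.131) [317.99407475 370.54090932]
[[-1.32138299e-01 -9.49881661e-01 -2.83309549e-01  3.63050824e-01]
 [ 9.91231041e-01 -1.26423563e-01 -3.84461454e-02 -3.16191160e-01]
 [ 7.02285892e-04 -2.85905427e-01  9.58257582e-01  3.33728505e-01]
 [ 0.00000000e+00  0.00000000e+00  0.00000000e+00  1.00000000e+00]]
```

```bash
python3 -m pendant '[85,40,-1,0,0, 85,40,-1,0,0, 85,40,0,0,0, 85,35,0,0,0, 85,20,0,0,0, 85,0,0,0,0, 40,0,0,0,0, 40,0,0,0,0, 40,0,0,0,0, 40,0,0,0,0, 40,0,0,0,0, 40,0,0,0,0]' 100
```

```text
clock: 6.18
tcp_pos: [0.4383, -0.3088, 0.0179]
orientation: [-0.106, 1.566, 0.104]
contact_force: [-1.8, 0.8, 6.7]
grip_width: 0.0467
```

```bash
python3 -m pendant '[40,-14,0,0,0, 40,-28,0,0,0, 40,-28,0,0,0, 40,-14,0,0,0, 40,0,0,0,0.103, 40,0,30,2,0, 40,0,44,2,0, 40,0,44,2,0, 40,0,44,2,0, 40,0,44,2,0, 40,0,40,2,0, 40,0,20,0,0, 40,0,0,0,0, 40,0,0,0,0]'
cat > chk.py <<'E'
from h import *
np.set_printoptions(precision=1,suppress=True)
import sys
o=r.get_obs(); print(o['tcp_pos']*1000 if hasattr(o['tcp_pos'],'shape') else o['tcp_pos'],o['orientation'],o['contact_force'],o['grip_width'])
for cam in ['scene','top']:
    im,d=viewer.grab_frame(cam); save(f'pics/{cam}_{sys.argv[1]}.png',im); np.savez(cam+'.npz',im=im,d=d)
    P,u,v=pts(cam,d); P=P*1000; c=im[v,u].astype(int)
    g=(c[:,1]>c[:,0]+25)&(c[:,1]>c[:,2]+8)
    def box(x0,x1,y0,y1,z0,z1): return (P[:,0]>x0)&(P[:,0]<x1)&(P[:,1]>y0)&(P[:,1]<y1)&(P[:,2]>z0)&(P[:,2]<z1)
    def show(n,m):
        if m.sum()>5:
            q=P[m]; (cc,s,a)=cv2.minAreaRect(q[:,:2].astype(np.float32))
            print(cam,n,m.sum(),'rect',np.array(cc),np.array(s),round(a,1),'zmed',np.median(q[:,2]),'min',q.min(0),'max',q.max(0))
    show('roof',box(500,700,-150,80,295,328)&g)
    show('bar',box(575,660,-150,80,150,180))
    show('green low',box(440,700,-110,50,60,165)&g)
    m=box(440,700,-110,50,60,165)&g
    if m.sum()>30:
        A=np.c_[P[m][:,:2]-[535,-39],np.ones(m.sum())]; k=np.linalg.lstsq(A,P[m][:,2],rcond=None)[0]; print('  plane slope x,y',np.round(k[:2],4),'z at mid',k[2])
    grey=(c.max(1)-c.min(1)<30)&(c.mean(1)>90)
    show('hook',box(500,575,-70,-10,150,230)&grey)
    w=(c[:,0]>150)&(c[:,0]>c[:,2]+40)
    show('far block',box(580,720,-110,50,60,165)&w)
E
python3 chk.py a
```

```text
clock: 7.92
tcp_pos: [0.441, -0.0428, 0.1004]
orientation: [-0.023, 1.571, 0.023]
contact_force: [0.8, 0.1, -1.4]
grip_width: 0.0469
[441.  -42.8 100.4] [-0.   1.6  0. ] [ 0.8  0.1 -1.4] 0.046876601108948444
scene roof 548 rect [586.4 -41.9] [ 52.1 124.3] 2.9 zmed 315.7429361231463 min [ 561.8 -104.1  310.5] max [614.9  20.3 320.4]
scene bar 99 rect [587.  -41.2] [ 9.7 78.8] 1.3 zmed 168.54168237984922 min [581.5 -80.5 162.8] max [592.7  -1.9 179.8]
scene green low 375 rect [524.7 -44.3] [ 54.3 132.3] 88.0 zmed 141.1728507801817 min [459.  -73.8 136.1] max [589.9 -18.3 165. ]
  plane slope x,y [ 0. -0.] z at mid 141.10509913715808
scene hook 96 rect [514.2 -49.5] [20.2 38.2] 51.8 zmed 167.5916457307664 min [503.7 -56.4 150.4] max [535.4 -29.8 194. ]
scene far block 714 rect [631.1 -53.1] [ 60.4 125.8] 68.4 zmed 122.44797363796627 min [580.1 -66.   79.5] max [700.7  -1.9 164.7]
top roof 869 rect [584.9 -37.4] [ 48.5 121.5] 2.2 zmed 317.6103848237708 min [559.8 -97.3 310.5] max [610.6  24.1 326.3]
top green low 312 rect [531.4 -39.5] [47.  82.8] 89.9 zmed 142.9791543883503 min [489.9 -63.  133.8] max [572.8 -16.  150.6]
  plane slope x,y [ 0. -0.] z at mid 142.8247530986914
top hook 116 rect [518.  -39.7] [30.4 23.8] 2.0 zmed 208.91676157991458 min [502.5 -51.  156.2] max [533.3 -27.3 218. ]
```

View pics/scene_a.png

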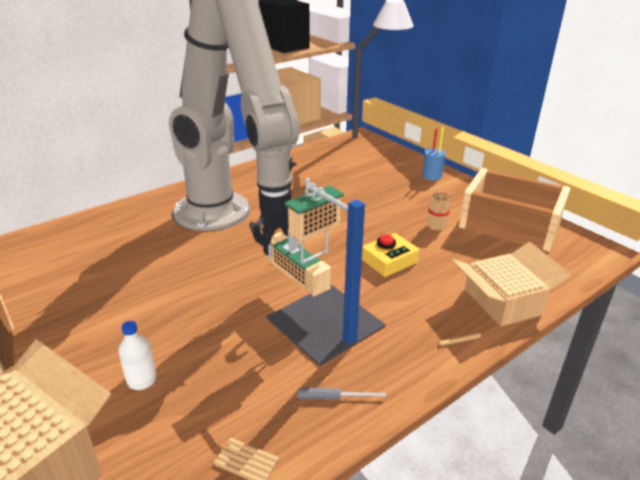

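```bash
python3 -m pendant '[40,0,0,16,0, 40,0,0,20,0, 40,0,0,20,0, 40,0,0,12,0, 40,0,0,0,0, 40,0,0,0,0]'
python3 chk.py b
python3 - <<'E'
import cv2
im=cv2.imread('pics/scene_b.png')[170:320,230:400]; cv2.imwrite('pics/crop_b.png',cv2.resize(im,None,fx=4,fy=4,interpolation=cv2.INTER_CUBIC)[:600])
E
```

```text
clock: 8.78
tcp_pos: [0.5084, -0.0402, 0.1]
orientation: [-0.023, 1.572, 0.023]
contact_force: [-1.3, -0.4, -2.2]
grip_width: 0.0466
[508.4 -40.2 100. ] [-0.   1.6  0. ] [-1.3 -0.4 -2.2] 0.046569090233462444
scene roof 549 rect [586.6 -41.5] [ 52.8 122.2] 2.0 zmed 315.85556685840766 min [ 560.5 -102.3  309.9] max [614.2  19.5 321.3]
scene bar 126 rect [582.9 -41. ] [16.1 75.2] 1.6 zmed 168.4528525748123 min [575.1 -78.5 151. ] max [591.9  -3.4 179.1]
scene green low 507 rect [588.  -46.3] [121.6  61.1] 3.7 zmed 140.84837787068204 min [526.6 -77.  136.5] max [649.9 -12.9 164.9]
  plane slope x,y [-0. -0.] z at mid 140.81036690808745
scene hook 44 rect [549.1 -27. ] [20. 69.] 62.3 zmed 169.56277792646011 min [516.2 -51.9 150.7] max [575.  -12.5 203.3]
scene far block 785 rect [632.  -38.4] [105.5  53. ] 1.7 zmed 116.24908101585795 min [580.  -66.   77.7] max [685.3 -11.6 164.8]
top roof 822 rect [585.  -37.6] [ 47.8 121.8] 2.5 zmed 317.6252338338397 min [559.7 -97.4 310.5] max [610.6  24.1 327.2]
top green low 57 rect [638.9 -35.6] [44.3 12.5] 89.8 zmed 142.7980127202646 min [632.7 -57.7 136.1] max [645.2 -13.4 148.8]
  plane slope x,y [-0.1 -0. ] z at mid 157.66506587534758
top far block 157 rect [663.2 -33.1] [32. 48.] 2.3 zmed 141.78068084546337 min [647.  -57.7  81.9] max [679.   -8.7 149. ]
```

View pics/crop_b.png

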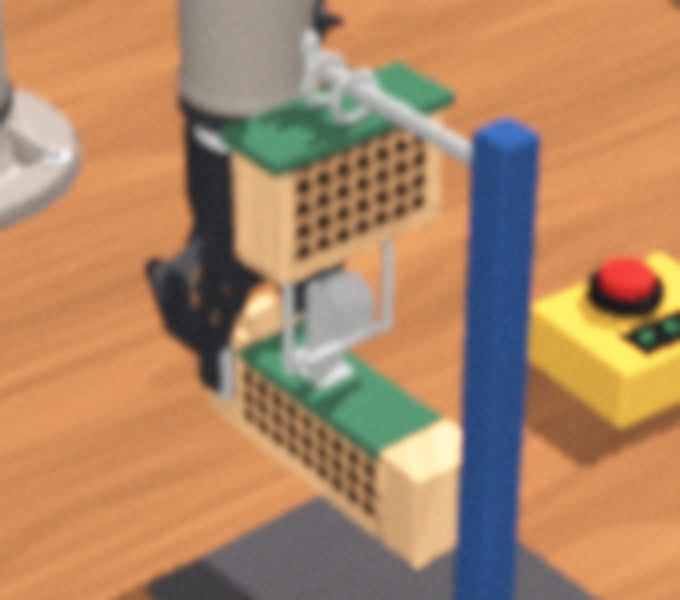

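```bash
python3 -m pendant '[40,8,0,0,0, 40,10,0,0,0, 40,8,0,0,0, 40,4,0,0,0, 40,3,0,0,0, 40,0,0,0,0]'
python3 -m pendant '[40,2,0,0,0, 40,0,0,0,0]'
python3 -m pendant '[40,2,0,0,0, 40,0,0,0,0]'
```

```text
clock: 9.62
tcp_pos: [0.5092, -0.04, 0.0672]
orientation: [-0.024, 1.571, 0.024]
contact_force: [-0.8, -0.3, -2.1]
grip_width: 0.0471
clock: 9.88
tcp_pos: [0.5092, -0.0399, 0.0653]
orientation: [-0.024, 1.571, 0.024]
contact_force: [-0.5, -0.6, -1.5]
grip_width: 0.0468
clock: 10.12
tcp_pos: [0.5091, -0.0399, 0.0632]
orientation: [-0.024, 1.571, 0.024]
contact_force: [-0.9, 0.7, -3.6]
grip_width: 0.047
```

```bash
python3 -m pendant '[40,1.5,0,0,0, 40,0,0,0,0]'
python3 -m pendant '[40,1,0,0,0, 40,0,0,0,0]'
python3 -m pendant '[40,1,0,0,0, 40,0,0,0,0]'; python3 chk.py c | grep -v hook
```

```text
clock: 10.38
tcp_pos: [0.5101, -0.04, 0.0623]
orientation: [-0.024, 1.569, 0.024]
contact_force: [0.2, -0.0, 1.5]
grip_width: 0.0469
clock: 10.62
tcp_pos: [0.5108, -0.04, 0.0617]
orientation: [-0.023, 1.567, 0.024]
contact_force: [0.3, -0.6, 7.5]
grip_width: 0.047
clock: 10.88
tcp_pos: [0.5117, -0.0401, 0.0613]
orientation: [-0.023, 1.565, 0.023]
contact_force: [-1.0, -0.2, 10.6]
grip_width: 0.0468
[511.7 -40.1  61.3] [-0.   1.6  0. ] [-1.  -0.2 10.6] 0.046775783088894164
scene roof 529 rect [579.5 -41.8] [ 66.2 121.5] 2.9 zmed 315.7020708558483 min [ 545.2 -102.8  304.2] max [614.3  19.1 321. ]
scene bar 219 rect [592.3 -42.6] [73.  33.3] 75.7 zmed 167.71840053418785 min [575.3 -79.9 150.1] max [607.3  -3.1 179.8]
scene green low 514 rect [588.  -40.5] [121.9  50.7] 2.4 zmed 103.1647971727494 min [527.8 -67.   98.4] max [649.7 -14.3 134.2]
  plane slope x,y [ 0. -0.] z at mid 102.34432617660826
scene far block 592 rect [643.  -46.7] [ 72.3 120.8] 83.8 zmed 90.17352424088759 min [580.6 -77.   60. ] max [703.5  -4.3 164.6]
top roof 835 rect [585.6 -37.6] [ 47.5 121.3] 2.7 zmed 317.3366137165166 min [559.7 -97.2 311.8] max [610.5  24.  324.6]
top green low 44 rect [642.7 -34.3] [ 9.6 45.9] 0.1 zmed 106.09493303425721 min [637.8 -57.2 100.4] max [647.4 -11.3 110.5]
  plane slope x,y [-0.1  0. ] z at mid 112.2605863579801
top far block 144 rect [666.5 -33.1] [32.3 47.9] 2.7 zmed 105.52773154171612 min [649.6 -57.   67.9] max [682.2  -8.6 114.1]
```

```bash
python3 -m pendant '[40,-1.2,0,0,0, 40,0,0,0,0, 44,0,0,0,0, 46,0,0,0,0, 48,0,0,0,0, 50,0,0,0,0, 53,0,0,0,0, 58,0,0,0,0, 65,0,0,0,0, 75,0,0,0,0, 85,0,0,0,0, 85,0,0,0,0, 85,0,0,0,0]' 20
python3 chk.py d | grep -v hook;python3 - <<'E'
import cv2
im=cv2.imread('pics/scene_d.png')[170:320,230:400]; cv2.imwrite('pics/crop_d.png',cv2.resize(im,None,fx=4,fy=4,interpolation=cv2.INTER_CUBIC)[:600])
E
```

```text
clock: 12.6
tcp_pos: [0.5092, -0.0399, 0.061]
orientation: [-0.024, 1.571, 0.024]
contact_force: [0.5, -0.7, 0.0]
grip_width: 0.0853
[509.2 -39.9  61. ] [-0.   1.6  0. ] [ 0.5 -0.7  0. ] 0.08525797838266472
scene roof 541 rect [578.9 -41.8] [ 70.1 122.7] 3.1 zmed 315.7369985667805 min [ 542.6 -102.3  303.3] max [615.4  20.2 319.8]
scene bar 222 rect [590.6 -41.8] [73.5 29.6] 83.0 zmed 167.93862418649945 min [575.  -78.7 150.2] max [604.6  -4.2 179.9]
scene green low 534 rect [585.2 -40.6] [123.6  51. ] 3.2 zmed 102.99258178395436 min [524.  -68.4  98. ] max [647.6 -14.1 133.4]
  plane slope x,y [-0. -0.] z at mid 104.50111094886638
scene far block 580 rect [650.5 -37.5] [137.4  52.1] 1.7 zmed 90.39218548023287 min [582.4 -65.1  60. ] max [718.7 -11.4 163.4]
top roof 830 rect [585.8 -37.6] [ 47.5 121.6] 2.7 zmed 317.63925807343463 min [559.7 -97.3 311.1] max [610.6  24.1 325.5]
top green low 23 rect [640.2 -34.2] [ 4.3 45.7] 1.2 zmed 103.31539321941375 min [638.  -57.1  98.6] max [642.3 -11.4 109.5]
top far block 137 rect [661.4 -34. ] [31.5 47.9] 3.1 zmed 102.92161086067719 min [644.7 -57.3  60. ] max [676.9  -9.5 110.3]
```

View pics/crop_d.png

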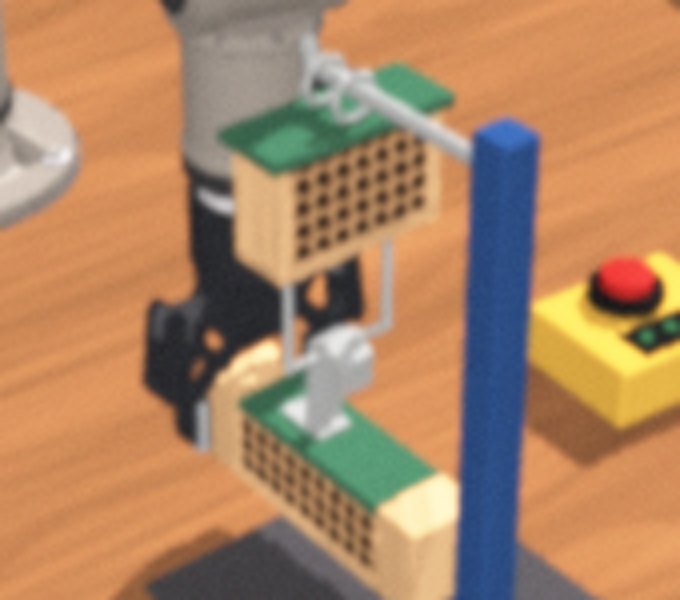

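```bash
python3 -m pendant '[85,0,0,-4,0, 85,0,0,-10,0, 85,0,0,-15,0, 85,0,0,-18,0, 85,0,0,-18,0, 85,-20,0,0,0, 85,-40,0,0,0, 40,-40,0,0,0, 0,-30,20,0,0, 0,0,45,0,0, 0,0,45,0,0, 0,0,45,0,0, 0,0,45,0,0, 0,0,45,0,0, 0,0,45,0,0, 0,0,0,30,0, 0,0,0,38,0, 0,0,0,0,0, 0,0,0,0,0]' 30
python3 chk.py e | egrep 'roof|block|green'
python3 - <<'E'
from h import *
np.set_printoptions(precision=1,suppress=True)
for cam in ['top','scene','wrist']:
    if cam=='wrist': im,d=viewer.grab_frame(cam)
    else: f=np.load(cam+'.npz'); im,d=f['im'],f['d']
    P,u,v=pts(cam,d); P=P*1000; c=im[v,u].astype(int)
    m=(c[:,0]>c[:,1]+90)&(c[:,0]>c[:,2]+90)&(abs(P[:,0]-520)<50)&(abs(P[:,1]-255)<50)&(P[:,2]>50)&(P[:,2]<90)
    if m.sum()>5:
        q=P[m]; z=np.percentile(q[:,2],90); t=q[q[:,2]>z-4]; print(cam,m.sum(),cv2.minAreaRect(t[:,:2].astype(np.float32)),np.percentile(q[:,2],[10,50,90]))
E
```

```text
clock: 15.08
tcp_pos: [0.5021, 0.2494, 0.1905]
orientation: [-0.024, 1.572, 0.023]
contact_force: [-0.5, 1.2, 0.4]
grip_width: 0.0001
scene roof 486 rect [589.3 -43. ] [ 48.8 119.3] 1.2 zmed 315.73395659561993 min [ 565.  -102.4  310.4] max [614.6  16.8 318.3]
scene green low 516 rect [584.9 -44.9] [123.6  56.9] 1.7 zmed 103.21577766796925 min [522.5 -73.3  96.5] max [646.6 -15.  164.3]
scene far block 585 rect [643.1 -41. ] [ 59.  119.9] 85.0 zmed 90.51044199199032 min [580.8 -65.2  60.1] max [702.6  -6.4 164.1]
top roof 831 rect [584.9 -37.8] [ 48.4 119.8] 1.7 zmed 317.55734982339703 min [560.  -97.3 311.8] max [610.3  21.7 327.9]
top green low 214 rect [584.3 -38.5] [120.   45.8] 1.4 zmed 105.85792298414687 min [524.4 -62.6  96.7] max [644.4 -14.3 113.3]
top far block 134 rect [662.  -34.4] [46.1 30.5] 89.7 zmed 103.62445177575364 min [646.7 -57.4  96.3] max [677.3 -11.4 109.6]
top 39 ((528.8984985351562, 253.09698486328125), (20.836545944213867, 11.703156471252441), 89.77305603027344) [60.9 67.7 70.7]
scene 114 ((520.900146484375, 253.3773193359375), (34.99781036376953, 36.69343566894531), 51.45075988769531) [58.8 65.3 67.6]
wrist 1697 ((517.8138427734375, 257.0533752441406), (36.28378677368164, 36.62116241455078), 38.745357513427734) [65.5 66.7 67.6]
```

```bash
python3 -m pendant '[0,0,6,16,0, 0,30,0,0,0, 0,40,0,0,0, 0,30,0,0,0, 0,8,0,0,0, 0,0,0,0,0, 0,0,0,0,0, 0,0,0,0,0, 0,0,0,0,0, 0,0,0,0,0]'
python3 chk.py f | egrep 'roof|block|green'; python3 -m pendant '[0,0,0,0,0, 0,0,0,0,0, 0,0,0,0,0]';python3 chk.py g | egrep 'block|green'
```

```text
clock: 16.48
tcp_pos: [0.5193, 0.2566, 0.0833]
orientation: [-0.024, 1.57, 0.024]
contact_force: [-0.3, -1.0, 0.1]
grip_width: 0.0001
scene roof 538 rect [587.9 -42. ] [ 49.7 123.2] 2.6 zmed 315.69902644786055 min [ 563.  -103.2  309.4] max [614.7  19.3 321. ]
scene green low 510 rect [584.5 -41.9] [ 49.9 123.8] 89.7 zmed 102.89110388278766 min [522.7 -66.7  97.4] max [646.3 -16.7 137.1]
scene far block 575 rect [643.3 -39.7] [ 59.7 121. ] 86.1 zmed 90.07484999783722 min [580.9 -65.3  60.1] max [703.3  -5.7 163.3]
top roof 882 rect [585.  -37.1] [ 48.7 121.6] 1.8 zmed 317.6633706539843 min [559.7 -97.2 308.7] max [610.5  24.1 323.9]
top green low 216 rect [583.2 -36.7] [119.1  46.9] 3.3 zmed 105.44577562093272 min [524.4 -62.5  99.4] max [641.8 -14.2 113.5]
top far block 123 rect [662.1 -34.4] [29.4 46.8] 2.0 zmed 103.08436189966486 min [646.7 -57.3  96.6] max [676.9 -11.4 109.2]
clock: 16.95
tcp_pos: [0.5192, 0.2565, 0.083]
orientation: [-0.024, 1.571, 0.024]
contact_force: [0.0, -1.0, -0.7]
grip_width: -0.0001
scene green low 512 rect [583.9 -45.2] [124.2  54.5] 1.8 zmed 103.04165631786123 min [521.2 -72.3  98.3] max [645.9 -17.2 163.1]
scene far block 564 rect [642.4 -40.6] [ 57.  120.9] 84.0 zmed 89.6656445967966 min [585.2 -65.6  60.1] max [702.3  -5.9 163.5]
top green low 216 rect [583.7 -36.7] [117.4  47. ] 3.0 zmed 105.64683532912545 min [524.3 -62.5  97.7] max [642.2 -14.2 114.9]
top far block 123 rect [661.8 -34.4] [46.  30.4] 89.8 zmed 103.03607302304884 min [646.6 -57.4  97.7] max [677.  -11.4 111.8]
```

```bash
Z='noop'; python3 -m pendant '[0,0,0,0,0, 0,0,0,0,0, 0,0,0,0,0, 0,0,0,0,0, 0,0,0,0,0, 0,0,0,0,0, 0,0,0,0,0, 0,0,0,0,0, 0,0,0,0,0, 0,0,0,0,0, 0,0,0,0,0, 0,0,0,0,0, 0,0,0,0,0, 0,0,0,0,0, 0,0,0,0,0, 0,0,0,0,0, 0,0,0,0,0, 0,0,0,0,0, 0,0,0,0,0, 0,0,0,0,0]' | head -1
python3 - <<'E'
from h import *
g=[cv2.cvtColor(viewer.grab_frame('scene')[0],cv2.COLOR_RGB2GRAY).astype(np.float32) for _ in range(24)]
a=g[0]
def sh(y0,y1,x0,x1): return [np.round(np.hypot(*cv2.phaseCorrelate(a[y0:y1,x0:x1].copy(),b[y0:y1,x0:x1].copy(),cv2.createHanningWindow((x1-x0,y1-y0),cv2.CV_32F))[0]),2) for b in g[1:]]
print('house',sh(240,310,265,345)); print('ref',sh(280,350,345,395))
E
```

```text
clock: 19.55
house [np.float64(0.15), np.float64(0.06), np.float64(0.0), np.float64(0.02), np.float64(0.08), np.float64(0.08), np.float64(0.06), np.float64(0.04), np.float64(0.13), np.float64(0.09), np.float64(0.04), np.float64(0.1), np.float64(0.07), np.float64(0.05), np.float64(0.04), np.float64(0.04), np.float64(0.03), np.float64(0.08), np.float64(0.12), np.float64(0.14), np.float64(0.08), np.float64(0.04), np.float64(0.02)]
ref [np.float64(0.03), np.float64(0.02), np.float64(0.12), np.float64(0.11), np.float64(0.19), np.float64(0.08), np.float64(0.07), np.float64(0.05), np.float64(0.1), np.float64(0.17), np.float64(0.13), np.float64(0.19), np.float64(0.13), np.float64(0.18), np.float64(0.08), np.float64(0.13), np.float64(0.14), np.float64(0.14), np.float64(0.02), np.float64(0.07), np.float64(0.15), np.float64(0.16), np.float64(0.08)]
```

Still (motion at noise level). Press: TCP from 83 to about 61 and a bit more.

```bash
python3 -m pendant '[0,10,0,0,0, 0,5,0,0,0, 0,3,0,0,0, 0,3,0,0,0, 0,0,0,0,0]'
python3 -m pendant '[0,1.5,0,0,0, 0,0,0,0,0]'
python3 -m pendant '[0,1,0,0,0, 0,0,0,0,0]'
```

```text
clock: 21.38
tcp_pos: [0.5188, 0.2563, 0.0619]
orientation: [-0.024, 1.572, 0.023]
contact_force: [-2.2, -0.5, 4.0]
grip_width: 0.0001
clock: 21.62
tcp_pos: [0.519, 0.2564, 0.0611]
orientation: [-0.024, 1.571, 0.024]
contact_force: [-4.6, -2.3, 9.1]
grip_width: -0.0
clock: 21.88
tcp_pos: [0.519, 0.2564, 0.0609]
orientation: [-0.023, 1.571, 0.024]
contact_force: [-7.3, -3.3, 17.4]
grip_width: 0.0004
```

```bash
python3 -m pendant '[0,-4,0,0,0, 0,-10,0,0,0, 0,-30,0,0,0, 0,-40,0,0,0, 0,-30,0,0,0, 0,0,0,0,0, 0,0,0,0,0]'
python3 chk.py h | egrep 'roof|block|green'
python3 - <<'E'
from h import *
im,d=viewer.grab_frame('wrist');P,u,v=pts('wrist',d);c=im[v,u].astype(int);P=P*1000
m=(c[:,0]>c[:,1]+90)&(c[:,0]>c[:,2]+90)&(abs(P[:,0]-520)<50)&(abs(P[:,1]-255)<50)&(P[:,2]>50)&(P[:,2]<90)
print('button z',np.percentile(P[m][:,2],[10,50,90]))
for n in ['tube_bundle','glue_bottle']: print(n,nets.look_for(n,'scene')[:1])
E
```

```text
clock: 22.75
tcp_pos: [0.519, 0.2565, 0.1731]
orientation: [-0.024, 1.571, 0.024]
contact_force: [0.9, -0.1, -0.4]
grip_width: 0.0
scene roof 484 rect [589.8 -42.5] [ 47.1 121.1] 1.0 zmed 315.820777099774 min [ 565.3 -103.2  308.5] max [614.   18.3 319.5]
scene green low 515 rect [582.9 -44.7] [124.5  55.3] 0.4 zmed 103.04156914744821 min [520.5 -72.3  97.9] max [645.3 -16.7 163.1]
scene far block 585 rect [643.9 -44.2] [ 71.2 121.4] 87.2 zmed 89.68773181179345 min [582.1 -77.   60.1] max [704.3  -5.7 164.7]
top roof 832 rect [585.3 -37.8] [ 47.5 120.3] 1.9 zmed 317.5747145802008 min [559.9 -97.4 311.3] max [610.5  21.7 324.1]
top green low 215 rect [583.5 -36. ] [119.2  46. ] 4.2 zmed 105.9892975595449 min [524.4 -62.6  96.1] max [642.  -14.3 115. ]
top far block 125 rect [661.6 -33.6] [29.9 48.2] 1.0 zmed 103.38562105171967 min [646.5 -57.5  69. ] max [676.9  -9.3 110.5]
button z [65.45267253 66.57024202 67.49817576]
tube_bundle [{'location': [0.5046, 0.4845, 0.0594], 'score': 0.83}]
glue_bottle [{'location': [0.5543, -0.4494, 0.0807], 'score': 0.57}]
```

View pics/scene_h.png

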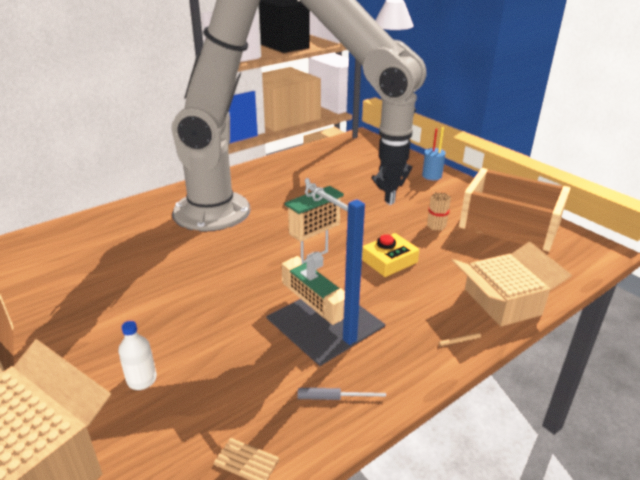

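The picture shows the two houses hanging as a chain from the stand (315, 250). The button is out at (387, 241), the tube bundle and bottle are where they stood, and the arm is clear.

```bash
python3 -c "from bench import r; print(r.hand_in())"
```

```text
the job is handed in; nothing more can be done
None
```

The lower bee house hangs by its hook from the wire loop under the upper house, and the timer has been started. I handed the job in at about 23 s of the 64 s allowed.

- **Hanging:** I gripped the lower house by its near end block, passed the hook through the loop, lowered it onto the bar and let go. The upper house stayed on its peg.
- **Stillness before pressing:** Over 24 frames (a little over a second) the house moved no more than the image noise.
- **Button:** I pressed until it stopped moving, about 6 mm down at 17 N (the spring gives 5 N), then released it. Afterwards the wrist camera measured its top at 67 mm, the same as before the press.
- **Last checks:** The final picture shows the two houses hanging as a chain with the arm clear. The tube bundle and glue bottle were found within 4 mm of where they started, which is the accuracy of the networks.

No check failed. The scene and top cameras disagreed by 2–5 mm on positions throughout, so I worked from differences within one camera and from close-up wrist views.

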